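# Slide an oak board between the guide jaws onto the end stop

### The job

Push the small loose oak board along the bench and through the narrow gap between the two black, orange-capped guide jaws, until its leading end sits square and flush against the aluminium end stop behind them, ready for jointing. Only slide it flat on the bench: do not lift or tip it, and leave everything else on the bench where it is. Take the fingers off the board when it is home.

Things in the scene. Friction and masses are not known exactly. Their poses are not given: they have to be found in the camera images.
- board: Loose pale oak board flat on the bench: 96 mm along its x, 130 mm along its y, 18 mm thick, about 170 g, a dark slot in each end and a short black line at each end on top. Origin: centre of its underside; z up. Both ends are alike; it starts to the robot's right of the station, askew and off line, its +y end the nearer to the gap. It slides with moderate friction.
- station: Fixed jointing station: two jaws, low side rails and an end stop. Origin: on the bench, in the middle of the mouth of the gap; +y runs through the gap to the stop (roughly the robot's left), x across the gap, z up. The gap is 101 mm wide, 45 mm long (y = 0 to 45 mm), floored by the bare bench up to the stop. With the board home its centre is at y = 55 mm and its rear end 10 mm outside the mouth.
- near_jaw (a point): Black jaw with orange top on the robot's side: point at mid-length on the upper edge of its inner face (station x = -50.5 mm). The jaw is 36 mm wide, 45 mm long, 32 mm high (cap and bolt up to 39 mm); its inner mouth corner is rounded, radius 8 mm. Behind it an aluminium rail 14 mm high, 22 mm wide, whose inner side is 13 mm further out, runs to the stop.
- far_jaw (a point): The same point on the other jaw, a mirror image, at station x = +50.5 mm.
- stop_face (a point): Point on the middle of the end stop's face that the board must rest against, 120 mm along +y from the station's origin, 9 mm above the bench. The stop is an aluminium bar 175 mm wide across, 24 mm thick and 32 mm high (black knobs near its ends up to 42 mm).
- glue: Bystander: white glue bottle with orange cap, standing, 56 mm diameter, 150 mm high; origin at the centre of its underside. It stands beyond the end stop.
- biscuit_tin: Bystander: blue and white jar with metal lid, 60 mm diameter, 50 mm high; origin at the centre of its underside. On the robot's side of the station.
- tape: Bystander: orange tape measure, 62 x 68 x 34 mm, with a small steel hook at its +y side; origin at the centre of its underside. On the far side of the station.
- screwdriver: Bystander: screwdriver 160 mm long, lying on the bench on the far side of the lane; origin near its middle, x along it towards the tip.
- offcut: Bystander: brown wooden offcut, 45 x 110 x 18 mm, flat on the bench to the left of the station; origin at the centre of its underside.
- hammer: Bystander: hammer lying on the bench to the robot's right; origin near its middle, x along it towards the head.
- square: Bystander: try square lying flat, wooden stock 20 x 100 x 16 mm with a steel blade reaching 160 mm along its +x; origin at the centre of the stock's underside. To the robot's right.
There are look-alikes about, which are no part of the job. Leave any purple look-alike of the board alone.

How it is judged:
By the outcome, as a careful person would: the job done as asked, in the order asked, and still so for the second after the job is handed in, with the robot touching nothing.
It also fails if it takes over 72 s, if anything falls off the work surface, if the arm or the gripper's body presses on something with over 40 N, if the wrist force passes 120 N, or if a joint passes its speed limit or range.

### The arm

A 6-joint arm with a two-finger parallel gripper is mounted at the origin on the work surface. World frame = base frame: x ahead of the robot, y to its left, z up, the work surface at z = 0. Lengths are in mm, angles in rad, forces in N, time in s.
With the tool pointing down it reaches from about 250 to 850 mm from the base axis. Payload 12.5 kg.
Tool frame: the origin (TCP) lies at the very end of the fingers, on their centre line; the grasp point (between the pads) lies 19 mm behind it; z points along the fingers, y is the direction in which the jaws open and shut (so a half turn about z gives the same grasp; the last joint's range is limited). The gripper opens to 93 mm and grips with 3 to 60 N. Pads are 15 mm wide; open, the fingers measure 128 mm over their backs; the gripper's body (75 mm by 188 mm) begins 65 mm behind the grasp point.
Start: joints at [-0.085, 0.351, 1.652, -0, 1.139, -0.085], TCP at [549.986, 0.027, 218.633] pointing down, gripper open.
Joint ranges: [-2.75, 2.75], [-0.79, 2.1], [0.01, 2.65], [-1.57, 4.71], [0.07, 3.14], [-2.87, 2.87]. Speed limits (rad/s): [2.22, 2.22, 2.79, 3.14, 3.14, 3.14].

### API

Orientations are given as a unit quaternion [x, y, z, w].
In Python, from cell import bot gives the robot as it stands.
- The arm moves only by the tool apply_moves, never from a script. Its argument "motion" is a list of rows, each a list of 5 numbers: the shift along the world's x, y, z in units of 40 mm (1.0 is 40 mm), then the turn about the world's z in degrees, then the finger opening in mm, from 0 to 93. In form: [[tx, ty, tz, spin, grip], ...]. A call has exactly 8 rows; each row shifts and turns the commanded pose from where the row before left it; what a row does not reach is not made up. A row lasts 1/12 s, in which the tool goes at most 41.7 mm and 7.16 degrees, less where a joint would pass 70% of its speed; a pose out of reach is approached as far as the arm can. A call is refused whole if a number of a shift passes 1 or a number of a turn 7.16, either way. A call with a gripper value outside its range is refused whole. The fingers move at their own pace and stop on an object; the grip force is fixed at half the most. Time passes only in rows, so rows that do not move let the fingers close, or fill a call up. It gives the time, the measured TCP pose, the force and the opening at its end, in the units of the state.
- bot.get_obs(): the state, without advancing time (a new reading comes with each control period).
- bot.grab_frame(name): name is "scene" or "side" or "wrist"; returns a dict with "pixels" (480x640x3 uint8, blue, green, red), "depth" (480x640 float32, mm along the optical axis (not along the pixel's ray), 0 where there is no reading), "camera_matrix" (3x3 intrinsics, pixels), "k1" (the pictures are not rectified: a ray, as slopes to the right and down, at radius r is drawn at 1 + k1 r^2 times it, then the intrinsics apply), "rvec" (rotation vector, rad) and "tvec" (3), from world to camera coordinates, as OpenCV has them; the wrist camera has in their place "mount" (4x4, takes a point from camera to tool coordinates, whose origin is the TCP and whose axes are the flange's). Camera axes: x right, y down, z forward; pixel columns grow to the right and rows downward; lengths in mm; the calibration is good to about 2 mm. A picture is of the moment at which its call begins: read the wrist's pose just before it.
- bot.job_done(): hands the job in, once; it reports no verdict.
The state is a dict: "time_s": time; "q": joint angles; "qvel": joint speeds; "effort": joint torques, N m; "tcp_pos": TCP position; "tool_rot": TCP orientation; "contact_force": force on the tool from outside, world axes, zero at the start; "torque": the same for the moment, N m; "gripper_width": opening from 0.0 (shut) to 1.0 (fully open).
Only numpy, scipy, OpenCV 4.12 (cv2) and the standard library are available. Lean on these libraries where they do the work, as an engineer would, in place of code of your own. Each camera call takes 0.05 s, during which the arm holds its last target. There are 200 camera calls.

## Working session

There is one attempt and no reset: what is moved stays moved. The work goes in short steps, Python scripts to look and compute and a tool call to move; the robot and the scene stay as the last step left them, time stands still between calls to the robot, and variables do not carry over. Pictures are saved under pics/ and viewed, about 8 in all and at most 12, crops included, and the job is handed in when it is done.

Besides the shell and the picture viewer there is one more tool, called after ">>>" as name([rows], argument=value, ...), one row to a line, values as JSON. apply_moves: Moves the arm, as the interface text tells. Its arguments: {"type":"object","properties":{"motion":{"type":"array","items":{"type":"array","items":{"type":"number"}}}},"required":["motion"]}

```bash
mkdir -p pics; ls; cat > h.py <<'E'
import numpy as np, cv2
from cell import bot
from scipy.spatial.transform import Rotation as R
def grab(n):
    s=bot.get_obs(); f=bot.grab_frame(n); f['s']=s; return f
def w2c(f):
    if 'rvec' in f: 
        return cv2.Rodrigues(np.array(f['rvec'],float))[0], np.array(f['tvec'],float).ravel()
    T=np.eye(4);T[:3,:3]=R.from_quat(f['s']['tool_rot']).as_matrix();T[:3,3]=f['s']['tcp_pos']
    T=np.linalg.inv(T@np.array(f['mount']));return T[:3,:3],T[:3,3]
def K(f):return np.array(f['camera_matrix'],float),np.array([f['k1'],0,0,0,0],float)
def onplane(f,uv,z):
    k,d=K(f);r,t=w2c(f)
    n=cv2.undistortPoints(np.array(uv,float).reshape(-1,1,2),k,d).reshape(-1,2)
    v=np.c_[n,np.ones(len(n))]@r; c=-r.T@t
    return c+v*((z-c[2])/v[:,2])[:,None]
def proj(f,P):
    k,d=K(f);r,t=w2c(f)
    return cv2.projectPoints(np.array(P,float).reshape(-1,1,3),cv2.Rodrigues(r)[0],t,k,d)[0].reshape(-1,2)
E
python3 - <<'E'
from h import *
s=bot.get_obs();print(s)
for n in("scene","side","wrist"):
    f=grab(n);cv2.imwrite(f'pics/{n}0.png',f['pixels']);np.save(f'pics/{n}0.npy',f,allow_pickle=True)
    r,t=w2c(f);print(n,-r.T@t)
E
```

```text
pics
{'time_s': 0.0, 'q': array([-8.46221814e-02,  3.51273484e-01,  1.65238267e+00, -1.94102080e-05,
        1.13910630e+00, -8.45863484e-02]), 'qvel': array([-1.43475611e-03, -1.05068729e-03, -1.26196283e-03,  4.82983052e-04,
       -1.45932854e-05, -9.16051054e-04]), 'effort': array([ 1.41757551e-03, -4.97321892e+01, -2.85254824e+01,  6.99741254e-02,
        2.57699919e-02, -1.73020858e-04]), 'tcp_pos': array([5.49671468e+02, 3.63325336e-02, 2.18096772e+02]), 'tool_rot': array([ 7.07116454e-01,  7.07096866e-01, -3.83893875e-04, -4.41374876e-04]), 'contact_force': array([0.31781661, 0.37499568, 1.1477072 ]), 'torque': array([-0.02139163, -0.00906523, -0.02448836]), 'gripper_width': 0.9986115300459726}
scene [1288.56252766 -851.88786602  779.27059968]
side [  10.17867555 -886.51265396  773.67025983]
wrist [550.18954596  71.49595586 384.0723898 ]
```

View pics/scene0.png

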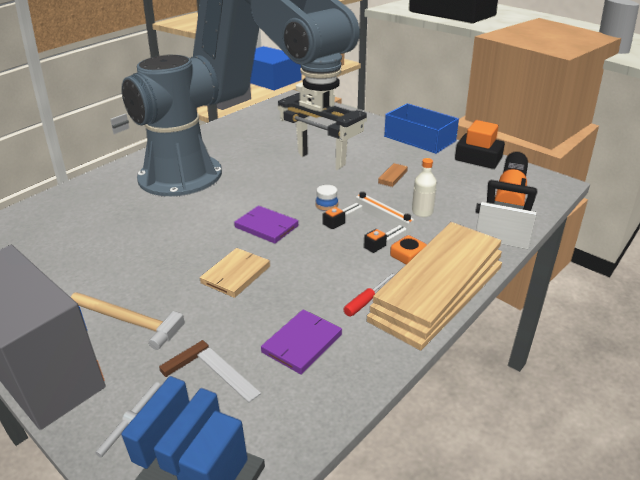

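View pics/wrist0.png

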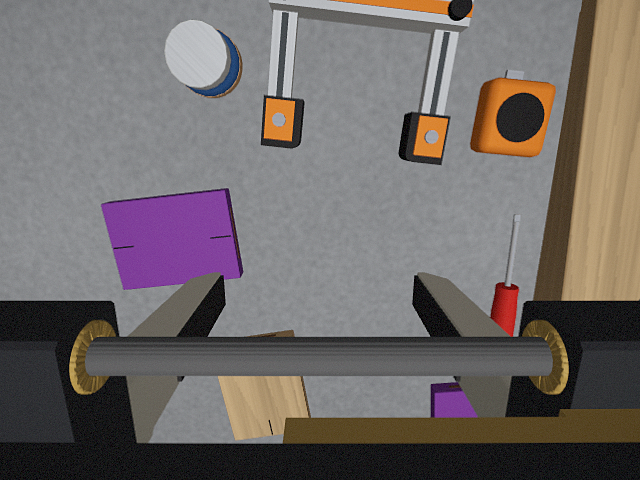

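Candidates in the scene view are the pale oak board at (235,272), purple look-alikes at (266,224) and (301,340), and the oak stack at (435,285). By the description I choose (235,272): pale, loose, with black end lines. The wrist view shows the jaws at (282,120) and (427,137) and the stop along the top edge. I'll check both in close crops.

```bash
python3 - <<'E'
import cv2
a=cv2.imread('pics/scene0.png')[240:305,190:280];cv2.imwrite('pics/c1.png',cv2.resize(a,None,fx=8,fy=8,interpolation=2))
b=cv2.imread('pics/wrist0.png')[0:180,250:490];cv2.imwrite('pics/c2.png',cv2.resize(b,None,fx=3.3333,fy=3.3333,interpolation=2))
E
```

```text
(no output)
```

View pics/c1.png

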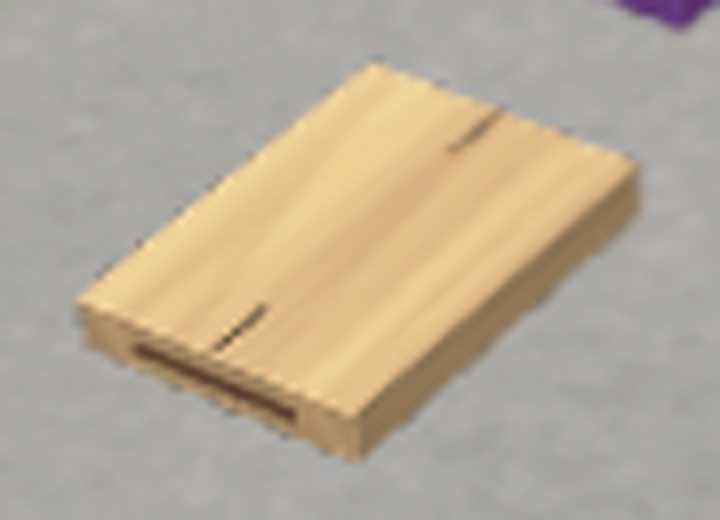

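View pics/c2.png

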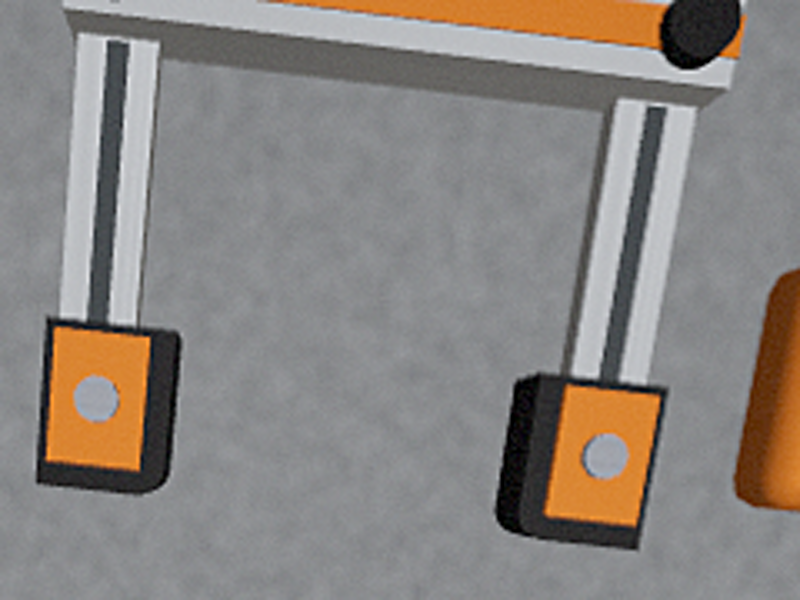

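Crop 1 confirms the loose oak board: black end lines, slot, and top corners at crop (78,303), (375,62), (638,165) and (357,420). Crop 2 shows the jaws' upper corners: near (47,317), (181,332), (37,483); far (667,387), (638,548), (540,375). Next I fit the poses.

```bash
cat >> h.py <<'E'
from scipy.optimize import least_squares
def world(p,L):
    c,s=np.cos(p[2]),np.sin(p[2]);L=np.array(L,float)
    return np.c_[p[0]+c*L[:,0]-s*L[:,1],p[1]+s*L[:,0]+c*L[:,1],L[:,2]]
def fit(obs,L,p0):
    "obs: list of (frame, uv, indices)"
    fn=lambda p:np.concatenate([(proj(f,world(p,np.array(L)[i]))-np.array(uv)).ravel() for f,uv,i in obs])
    r=least_squares(fn,p0,loss='soft_l1');return r.x,fn(r.x).reshape(-1,2)
BL=[[-48,65,18],[48,65,18],[48,-65,18],[-48,-65,18]]
SL=[[-86.5,45,32],[-50.5,45,32],[-86.5,0,32],[86.5,45,32],[86.5,0,32],[50.5,45,32],[87.5,120,32]]
E
python3 - <<'E'
from h import *
f=np.load('pics/scene0.npy',allow_pickle=True).item();w=np.load('pics/wrist0.npy',allow_pickle=True).item()
b=(np.array([(375,62),(638,165),(357,420),(78,303)])-3.5)/8+(190,240)
p,r=fit([(f,b,[0,1,2,3])],BL,[600,-200,0]);print('board',p,r)
print(onplane(f,b,18))
s=(np.array([(47,317),(181,332),(37,483),(667,387),(638,548),(540,375),(728,88)])-1.2)/3.3333+(250,0)
q,r=fit([(w,s,list(range(7)))],SL,[550,100,0]);print('station',q,r.round(1))
# board corners in wrist & scene checks
print(proj(f,world(q,SL)).round(0).tolist())
import json;json.dump(dict(b=p.tolist(),s=q.tolist()),open('p.json','w'))
for n,c in(('jaws',SL),):
  print(world(q,c).round(0))
w1=cv2.imread('pics/side0.png');print(proj(np.load('pics/side0.npy',allow_pickle=True).item(),world(p,BL)).round(0).tolist())
E
```

```text
board [ 487.06231294 -216.1182643   -43.81362883] [[-0.36061767  0.29755598]
 [ 0.61726311 -0.02441514]
 [-0.10515038 -0.14598503]
 [-0.08476109 -0.11934129]]
[[ 428.58139415 -158.73930908   18.        ]
 [ 522.47819313 -144.94554812   18.        ]
 [ 545.81636773 -272.31830783   18.        ]
 [ 451.12452634 -288.40232971   18.        ]]
station [ 5.81025914e+02  5.75667343e+01 -1.05695888e-01] [[-0.3 -0.1]
 [-1.1 -0.2]
 [-0.5  0.7]
 [ 0.7 -0.1]
 [ 0.2  0.9]
 [ 0.4 -0.8]
 [ 0.4  0.1]]
[[335.0, 206.0], [345.0, 212.0], [322.0, 213.0], [386.0, 234.0], [373.0, 241.0], [375.0, 228.0], [407.0, 222.0]]
[[500. 111.  32.]
 [536. 108.  32.]
 [495.  67.  32.]
 [672.  93.  32.]
 [667.  48.  32.]
 [636.  97.  32.]
 [681. 168.  32.]]
[[302.0, 289.0], [332.0, 272.0], [371.0, 300.0], [340.0, 320.0]]
```

View pics/side0.png

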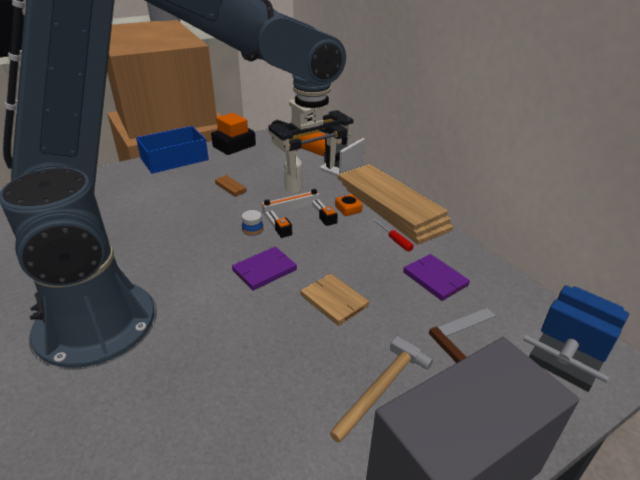

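The side view shows the board at (335,298), which agrees with the fit: (487,-216), yaw +9.7°. The board sits about 65 mm off the lane axis. My plan is to push its robot-side edge with both fingers, curving it onto the line, then push its rear end straight in. First I check clearances.

```bash
python3 - <<'E'
from h import *
import json
f=np.load('pics/scene0.npy',allow_pickle=True).item();w=np.load('pics/wrist0.npy',allow_pickle=True).item()
d=np.load('pics/side0.npy',allow_pickle=True).item()
q=json.load(open('p.json'))['s']
def st(P):
    v=P[:,:2]-np.array(q[:2]);c,s=np.cos(q[2]),np.sin(q[2]);return np.c_[v[:,0]*c+v[:,1]*s,-v[:,0]*s+v[:,1]*c].round(0).tolist()
def show(n,P):print(n,P[:,:2].round(0).tolist(),'st',st(P))
show('purpleN',onplane(w,[(103,204),(228,189),(242,277),(125,290)],18))
show('purpleF',onplane(f,[(262,346),(303,311),(341,327),(302,369)],18))
show('purpleF side',onplane(d,[(404,274),(432,257),(468,285),(440,296)],18))
show('hammerhead',onplane(d,[(393,340),(432,355),(403,362)],15))
show('square',onplane(f,[(160,372),(208,344),(258,397)],5))
show('screwdriver',onplane(f,[(345,305),(350,312),(394,277)],10))
show('board',world([487.06,-216.1,0.1687],BL))
print(np.degrees(0.1687),np.degrees(q[2]))
E
```

```text
purpleN [[329.0, 8.0], [458.0, 24.0], [467.0, -71.0], [339.0, -86.0]] st [[-245.0, -75.0], [-118.0, -47.0], [-99.0, -140.0], [-226.0, -169.0]]
purpleF [[703.0, -346.0], [695.0, -223.0], [782.0, -210.0], [798.0, -340.0]] st [[164.0, -388.0], [143.0, -267.0], [228.0, -245.0], [258.0, -372.0]]
purpleF side [[669.0, -241.0], [774.0, -226.0], [773.0, -351.0], [689.0, -345.0]] st [[119.0, -288.0], [222.0, -262.0], [234.0, -386.0], [150.0, -389.0]]
hammerhead [[513.0, -391.0], [555.0, -464.0], [494.0, -447.0]] st [[-20.0, -453.0], [30.0, -521.0], [-34.0, -511.0]]
square [[600.0, -508.0], [611.0, -401.0], [776.0, -429.0]] st [[79.0, -560.0], [78.0, -453.0], [245.0, -464.0]]
screwdriver [[741.0, -147.0], [763.0, -158.0], [765.0, -6.0]] st [[181.0, -187.0], [203.0, -195.0], [190.0, -44.0]]
board [[429.0, -160.0], [523.0, -144.0], [545.0, -272.0], [451.0, -288.0]] st [[-128.0, -232.0], [-36.0, -206.0], [-1.0, -332.0], [-93.0, -358.0]]
9.665798003856986 -6.05592827541511
```

>>> apply_moves([
  [-0.28,-0.48,-0.37,-6.7,60],
  [-0.28,-0.48,-0.37,-6.7,60],
  [-0.28,-0.48,-0.37,-6.7,60],
  [-0.28,-0.48,-0.37,-6.7,60],
  [-0.28,-0.48,-0.37,-6.7,60],
  [-0.28,-0.48,-0.37,-6.7,60],
  [-0.28,-0.48,-0.37,-6.7,60],
  [-0.28,-0.48,-0.37,-6.7,60],
])

```text
time_s: 0.82
tcp_pos: [459.7, -154.4, 99.5]
tool_rot: [0.951, 0.31, -0.0, -0.0]
contact_force: [-0.2, 0.4, -0.8]
gripper_width: 0.645
```

>>> apply_moves([
  [-0.28,-0.47,-0.37,-6.7,60],
  [-0.28,-0.47,-0.37,-6.7,60],
  [-0.28,-0.47,-0.37,-6.7,60],
  [-0.28,-0.47,-0.37,-6.7,60],
  [0,0,0,0,60],
  [0,0,0,0,60],
  [0,0,0,0,60],
  [0,0,0,0,60],
])

```text
time_s: 1.48
tcp_pos: [416.3, -228.3, 41.6]
tool_rot: [0.996, 0.085, 0.0, 0.0]
contact_force: [-0.0, 0.1, 0.2]
gripper_width: 0.645
```

```bash
cat > st.py <<'E'
from h import *
s=bot.get_obs();m=R.from_quat(s['tool_rot']).as_matrix();y=m[:,1]
print('t',s['time_s'],'tcp',s['tcp_pos'].round(1),'jaw',np.degrees(np.arctan2(y[1],y[0])).round(2),'F',s['contact_force'].round(1),'w',s['gripper_width']*93)
E
python3 st.py
```

```text
t 1.4833 tcp [ 416.3 -228.3   41.6] jaw -80.25 F [-0.   0.1  0.2] w 59.94528859242741
```

>>> apply_moves([
  [0,0,-0.3,0,60],
  [0,0,-0.3,0,60],
  [0,0,-0.3,0,60],
  [0,0,0,0,60],
  [0.1,0.02,0,0,60],
  [0.1,0.02,0,0,60],
  [0.1,0.02,0,0,60],
  [0.1,0.02,0,0,60],
])

```text
time_s: 2.15
tcp_pos: [432.4, -225.5, 5.7]
tool_rot: [0.996, 0.084, 0.0, 0.0]
contact_force: [-2.0, -0.8, 1.4]
gripper_width: 0.645
```

```bash
python3 st.py; python3 - <<'E'
from h import *
a=grab("side")["pixels"][240:350,260:400];b=grab("scene")["pixels"][215:325,170:310]
cv2.imwrite('pics/p1.png',cv2.resize(np.vstack([a,b]),None,fx=2.7*1,fy=2.7,interpolation=2))
E
```

```text
t 2.15 tcp [ 432.4 -225.5    5.7] jaw -80.36 F [-2.  -0.8  1.4] w 59.98116900442287
```

View pics/p1.png

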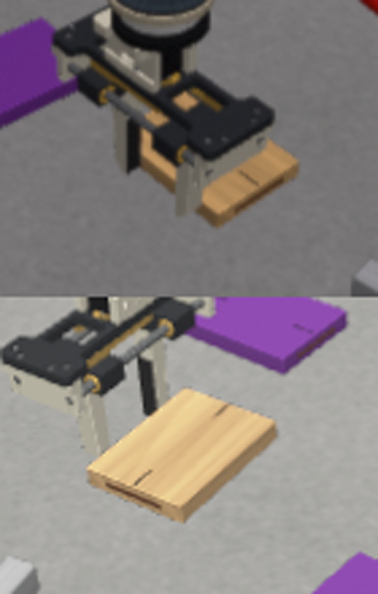

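The fingers are just at the board's robot-side edge, with about 2 N of contact. Now I push along the arc.

>>> apply_moves([
  [0.1,0.03,0,-0.98,60],
  [0.1,0.03,0,-0.98,60],
  [0.1,0.04,0,-0.98,60],
  [0.1,0.03,0,-0.98,60],
  [0.1,0.04,0,-0.98,60],
  [0.1,0.03,0,-0.98,60],
  [0.1,0.04,0,-0.98,60],
  [0.1,0.03,0,-0.98,60],
])

```text
time_s: 2.92
tcp_pos: [463.9, -214.6, 5.0]
tool_rot: [1.0, 0.014, -0.0, -0.0]
contact_force: [-1.6, -0.2, 1.5]
gripper_width: 0.644
```

>>> apply_moves([
  [0.1,0.02,0,-0.98,60],
  [0.1,0.02,0,-0.98,60],
  [0.1,0.02,0,-0.98,60],
  [0.1,0.02,0,-0.98,60],
  [0.1,0.02,0,-0.98,60],
  [0.1,0.02,0,-0.98,60],
  [0.1,0.02,0,-0.98,60],
  [0,0,0,0,60],
])

```text
time_s: 3.58
tcp_pos: [492.5, -209.2, 5.1]
tool_rot: [0.999, -0.045, 0.0, 0.0]
contact_force: [0.1, -0.2, 0.2]
gripper_width: 0.645
```

```bash
python3 st.py
```

```text
t 3.5833 tcp [ 492.5 -209.2    5.1] jaw -95.17 F [ 0.1 -0.2  0.2] w 59.98867091059761
```

>>> apply_moves([
  [0.06,0.01,0,-0.44,60],
  [0.06,0.0,0,-0.44,60],
  [0,0,0,0,60],
  [-0.4,0.04,0,0,60],
  [-0.4,0.04,0,0,60],
  [0,0,0.8,0,60],
  [0,0,0.8,0,60],
  [0,0,0.8,0,60],
])

```text
time_s: 4.25
tcp_pos: [464.0, -205.5, 102.1]
tool_rot: [0.999, -0.052, -0.0, -0.0]
contact_force: [0.7, -0.4, -0.1]
gripper_width: 0.646
```

>>> apply_moves([
  [0.15,-0.2,0.5,7,60],
  [0.15,-0.2,0.5,7,60],
  [0.15,-0.2,0.5,7,60],
  [0.15,-0.2,0.5,7,60],
  [0.15,-0.2,0.5,7,60],
  [0.15,-0.2,0.5,7,60],
  [0.15,-0.2,0.5,7,60],
  [0.15,-0.2,0.5,7,60],
])

```text
time_s: 4.92
tcp_pos: [512.6, -270.0, 262.2]
tool_rot: [0.905, 0.425, 0.0, 0.0]
contact_force: [0.7, 0.4, -0.1]
gripper_width: 0.642
```

>>> apply_moves([
  [0.15,-0.2,0,7,60],
  [0.15,-0.2,0,7,60],
  [0.15,-0.2,0,7,60],
  [0.15,-0.2,0,7,60],
  [0,0,0,6,60],
  [0,0,0,0,60],
  [0,0,0,0,60],
  [0,0,0,0,60],
])

```text
time_s: 5.58
tcp_pos: [536.3, -301.4, 261.1]
tool_rot: [0.744, 0.668, 0.0, 0.0]
contact_force: [-0.3, 0.2, -0.2]
gripper_width: 0.644
```

```bash
python3 st.py; python3 - <<'E'
from h import *
f=grab("wrist");np.save('pics/wrist2.npy',f,allow_pickle=True)
a=f["pixels"];cv2.imwrite('pics/wrist2.png',a)
print(proj(f,world([552,-214,-.1057],BL)).round().tolist(),proj(f,world([581,57.6,-.1057],SL)).round().tolist())
E
```

```text
t 5.5833 tcp [ 536.3 -301.4  261.1] jaw -6.18 F [-0.3  0.2 -0.2] w 59.84833065943132
[[278.0, 58.0], [370.0, 58.0], [367.0, 184.0], [281.0, 184.0]] [[220.0, -277.0], [264.0, -278.0], [224.0, -209.0], [429.0, -278.0], [426.0, -210.0], [386.0, -278.0], [437.0, -402.0]]
```

View pics/wrist2.png

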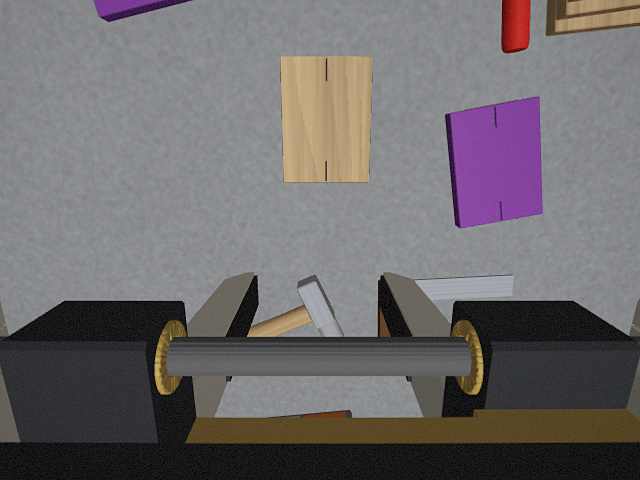

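The wrist view shows the board nearly square to the tool, with corners at (281,57), (372,57), (369,182) and (284,182), about 2 px right of prediction.

```bash
python3 - <<'E'
from h import *
f=np.load('pics/wrist2.npy',allow_pickle=True).item()
hsv=cv2.cvtColor(f['pixels'],cv2.COLOR_BGR2HSV)
m=cv2.inRange(hsv,(8,60,110),(30,255,255));m[:40]=0;m[200:]=0;m[:,:250]=0;m[:,400:]=0
m=cv2.morphologyEx(m,cv2.MORPH_CLOSE,np.ones((9,9)))
c=max(cv2.findContours(m,0,1)[0],key=cv2.contourArea)
h=cv2.approxPolyDP(c,6,True).reshape(-1,2);print(h.tolist())
uv=[(281,57),(372,57),(369,182),(284,182)]
for u in (uv,):
  p,r=fit([(f,u,[0,1,2,3])],BL,[552,-214,-.1]);print(p,np.degrees(p[2]),r.round(1).tolist())
v=p[:2]-[581.03,57.57];c,s=np.cos(-.1057),np.sin(-.1057);print('st',v[0]*c+v[1]*s,-v[0]*s+v[1]*c)
E
```

```text
[[281, 56], [284, 181], [368, 181], [372, 57]]
[ 5.54961278e+02 -2.13018643e+02 -1.04708733e-01] -5.999368473277097 [[-0.8, -0.4], [1.2, -0.8], [0.2, 0.7], [-0.3, 1.0]]
st 2.624760580630639 -271.82881107144345
```

>>> apply_moves([
  [0.11,-0.05,-0.8,0,54],
  [0.11,-0.04,-0.8,0,54],
  [0,0,-0.8,0,54],
  [0,0,-0.8,0,54],
  [0,0,-0.8,0,54],
  [0,0,-0.8,0,54],
  [0,0,-0.8,0,54],
  [0,0,-0.7,0,54],
])

```text
time_s: 6.3
tcp_pos: [544.8, -304.8, 7.2]
tool_rot: [0.744, 0.668, -0.0, -0.0]
contact_force: [0.0, -1.1, -0.3]
gripper_width: 0.579
```

>>> apply_moves([
  [0,0,0,0,54],
  [0,0,0,0,54],
  [0.01,0.1,-0.05,0,54],
  [0.01,0.1,-0.05,0,54],
  [0.01,0.1,0,0,54],
  [0.01,0.1,0,0,54],
  [0.01,0.1,0,0,54],
  [0,0,0,0,54],
])

```text
time_s: 6.97
tcp_pos: [547.6, -284.5, 5.6]
tool_rot: [0.743, 0.669, 0.0, 0.0]
contact_force: [-0.1, 0.2, -0.2]
gripper_width: 0.576
```

```bash
python3 st.py
```

```text
t 6.9667 tcp [ 547.6 -284.5    5.6] jaw -5.95 F [-0.1  0.2 -0.2] w 53.52802588909995
```

>>> apply_moves([
  [0.019,0.124,0,0.24,54],
  [0.019,0.124,0,0.24,54],
  [0.019,0.124,0,0.24,54],
  [0.019,0.124,0,0.24,54],
  [0.019,0.124,0,0.24,54],
  [0.019,0.124,0,0.24,54],
  [0.019,0.124,0,0.24,54],
  [0.019,0.124,0,0.24,54],
])

```text
time_s: 7.63
tcp_pos: [553.4, -245.0, 5.0]
tool_rot: [0.732, 0.682, -0.0, 0.0]
contact_force: [-0.3, -2.0, 1.4]
gripper_width: 0.58
```

>>> apply_moves([
  [0.009,0.125,0,0,54],
  [0.009,0.125,0,0,54],
  [0.009,0.125,0,0,54],
  [0.009,0.125,0,0,54],
  [0.009,0.125,0,0,54],
  [0.009,0.125,0,0,54],
  [0.009,0.125,0,0,54],
  [0.009,0.125,0,0,54],
])

```text
time_s: 8.3
tcp_pos: [556.2, -205.0, 5.0]
tool_rot: [0.732, 0.682, -0.0, -0.0]
contact_force: [0.1, -1.7, 1.0]
gripper_width: 0.583
```

>>> apply_moves([
  [0.0035,0.125,0,-0.24,54],
  [0.0035,0.125,0,-0.24,54],
  [0.0035,0.125,0,-0.24,54],
  [0.0035,0.125,0,-0.24,54],
  [0.0035,0.125,0,-0.24,54],
  [0.0035,0.125,0,-0.24,54],
  [0.0035,0.125,0,-0.24,54],
  [0.0035,0.125,0,-0.24,54],
])

```text
time_s: 8.97
tcp_pos: [557.3, -165.0, 5.0]
tool_rot: [0.743, 0.669, -0.0, -0.0]
contact_force: [-0.3, -2.0, 2.3]
gripper_width: 0.579
```

>>> apply_moves([
  [0.013,0.124,0,0,54],
  [0.013,0.124,0,0,54],
  [0.013,0.124,0,0,54],
  [0.013,0.124,0,0,54],
  [0.013,0.124,0,0,54],
  [0.013,0.124,0,0,54],
  [0,0,0,0,54],
  [0,0,0,0,54],
])

```text
time_s: 9.63
tcp_pos: [560.3, -135.3, 4.9]
tool_rot: [0.743, 0.669, -0.0, -0.0]
contact_force: [-0.0, -0.3, 0.0]
gripper_width: 0.58
```

```bash
python3 st.py; python3 - <<'E'
from h import *
f=grab("wrist");np.save('pics/wrist3.npy',f,allow_pickle=True)
cv2.imwrite('pics/wrist3.png',f['pixels'])
E
```

```text
t 9.6333 tcp [ 560.3 -135.3    4.9] jaw -5.96 F [-0.  -0.3  0. ] w 53.90161728083152
```

View pics/wrist3.png

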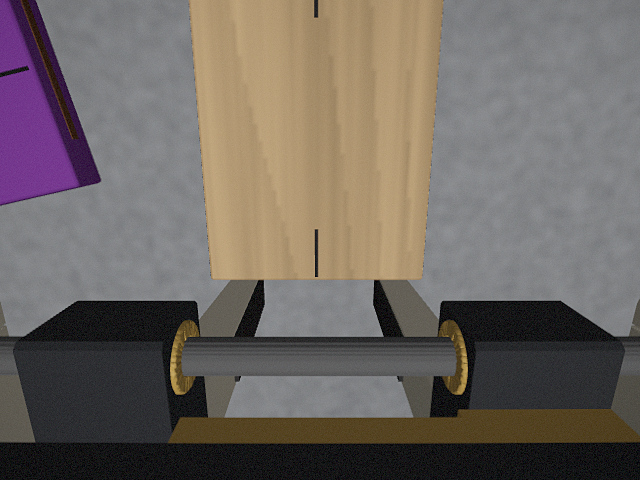

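The board is flush on both fingers and centred, with its line at (317,253). I raise the tool to see the board and jaws together.

>>> apply_moves([
  [0,-0.15,0,0,54],
  [0,-0.15,0.3,0,54],
  [0,0,1,0,54],
  [0,0,1,0,54],
  [0,0,1,0,54],
  [0,0,1,0,54],
  [0,0,0.7,0,54],
  [0,0,0,0,54],
])

```text
time_s: 10.35
tcp_pos: [562.6, -149.3, 212.3]
tool_rot: [0.743, 0.669, 0.002, 0.005]
contact_force: [0.4, 0.3, -0.3]
gripper_width: 0.578
```

```bash
python3 st.py; python3 - <<'E'
from h import *
f=grab("wrist");np.save('pics/wrist4.npy',f,allow_pickle=True)
cv2.imwrite('pics/wrist4.png',cv2.resize(f['pixels'][0:240,160:480],None,fx=2.5,fy=2.5,interpolation=2))
E
```

```text
t 10.35 tcp [ 562.6 -149.3  212.3] jaw -6.01 F [ 0.4  0.3 -0.3] w 53.72087081612289
```

View pics/wrist4.png

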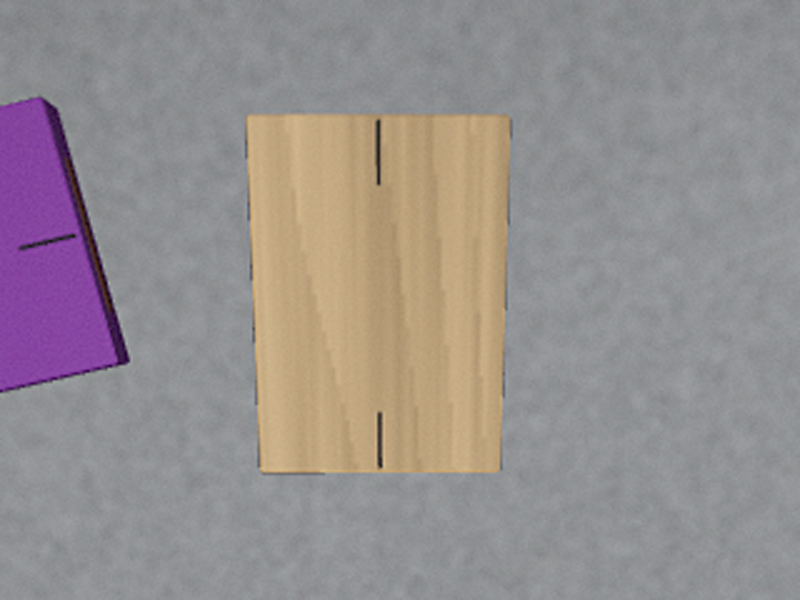

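Only the board is in view here, with front corners at crop (247,115) and (510,115). I move 80 mm forward to get the jaws and the board's front end in one picture.

>>> apply_moves([
  [0.03,0.3,0,0,54],
  [0.05,0.5,0,0,54],
  [0.05,0.5,0,0,54],
  [0.05,0.5,0,0,54],
  [0.03,0.2,0,0,54],
  [0,0,0,0,54],
  [0,0,0,0,54],
  [0,0,0,0,54],
])

```text
time_s: 11.07
tcp_pos: [568.6, -68.4, 204.6]
tool_rot: [0.743, 0.669, -0.0, -0.0]
contact_force: [-0.2, -0.3, -0.2]
gripper_width: 0.584
```

```bash
python3 st.py; python3 - <<'E'
from h import *
f=grab("wrist");np.save('pics/wrist5.npy',f,allow_pickle=True)
cv2.imwrite('pics/wrist5.png',cv2.resize(f['pixels'][0:240,160:480],None,fx=2.5,fy=2.5,interpolation=2))
E
```

```text
t 11.0667 tcp [568.6 -68.4 204.6] jaw -6.0 F [-0.2 -0.3 -0.2] w 54.278256714502874
```

View pics/wrist5.png

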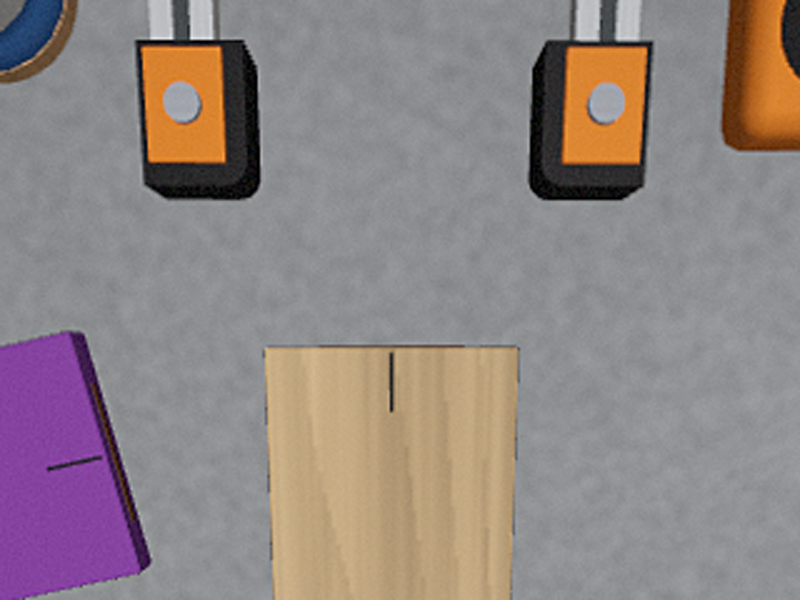

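The jaws are symmetric about column 394 and the board's front corners are at (265,347) and (519,347). So the board is square and within about 1 mm of the axis. I quantify that next.

```bash
python3 - <<'E'
from h import *
f=np.load('pics/wrist5.npy',allow_pickle=True).item();g=np.load('pics/wrist4.npy',allow_pickle=True).item()
o=lambda u:(np.array(u)-.75)/2.5+(160,0)
SL2=[[-86.5,45,32],[-50.5,45,32],[86.5,45,32],[50.5,45,32]]
BOLT=[[-68.5,22.5,39],[68.5,22.5,39]]
q,r=fit([(f,o([(136,41),(244,41),(652,41),(546,42)]),[0,1,2,3])],SL2,[581,57,-.1]);print('st',q,np.degrees(q[2]),r.round(1).tolist())
p,r=fit([(f,o([(265,347),(519,347)]),[0,1]),(g,o([(247,115),(510,115),(500,471),(261,472)]),[0,1,2,3])],BL,[570,-60,-.1]);print('b',p,np.degrees(p[2]),r.round(1).tolist())
for q in(q,[581.03,57.57,-.1057]):
  v=p[:2]-q[:2];c,s=np.cos(q[2]),np.sin(q[2]);print('rel',v[0]*c+v[1]*s,-v[0]*s+v[1]*c)
E
```

```text
st [ 5.81120551e+02  5.72070967e+01 -1.06265613e-01] -6.08857113158161 [[-0.3, 0.1], [-0.4, 0.0], [0.8, 0.3], [0.0, -0.3]]
b [ 5.67696126e+02 -6.05767078e+01 -1.04280758e-01] -5.97484730911702 [[-0.4, 0.1], [0.3, -0.0], [-0.6, -0.7], [0.6, -0.5], [0.6, 0.9], [-0.5, 0.7]]
rel -0.8558747341940922 -118.54327178993032
rel -0.7945912466524749 -118.89409320604136
```

>>> apply_moves([
  [-0.12,-0.9,0,0,54],
  [-0.12,-0.9,0,0,54],
  [0,0,-1,0,54],
  [0,0,-1,0,54],
  [0,0,-1,0,54],
  [0,0,-1,0,54],
  [0,0,-0.6,0,54],
  [0,0,-0.3,0,54],
])

```text
time_s: 11.78
tcp_pos: [557.2, -140.0, 5.6]
tool_rot: [0.743, 0.669, -0.001, -0.002]
contact_force: [-0.6, 0.6, 0.3]
gripper_width: 0.578
```

>>> apply_moves([
  [0,0,-0.09,0,54],
  [0,0,0,0,54],
  [0,0,0,0,54],
  [0,0,0,0,54],
  [0,0,0,0,54],
  [0,0,0,0,54],
  [0,0,0,0,54],
  [0,0,0,0,54],
])

```text
time_s: 12.45
tcp_pos: [559.4, -139.7, 5.8]
tool_rot: [0.743, 0.669, 0.0, 0.0]
contact_force: [0.4, 0.7, -0.5]
gripper_width: 0.575
```

```bash
python3 st.py
```

```text
t 12.45 tcp [ 559.4 -139.7    5.8] jaw -5.97 F [ 0.4  0.7 -0.5] w 53.43944006644893
```

>>> apply_moves([
  [0.009,0.0875,0,0,54],
  [0.009,0.0875,0,0,54],
  [0.005,0.1,0,-0.2,54],
  [0.005,0.1,0,-0.2,54],
  [0.005,0.1,0,-0.2,54],
  [0.005,0.1,0,-0.2,54],
  [0.005,0.1,0,-0.2,54],
  [0.012,0.1,0,0,54],
])

```text
time_s: 13.12
tcp_pos: [561.4, -108.3, 5.5]
tool_rot: [0.749, 0.663, 0.0, 0.0]
contact_force: [0.0, -2.0, 1.0]
gripper_width: 0.58
```

>>> apply_moves([
  [0.012,0.1,0,0,54],
  [0.012,0.1,0,0,54],
  [0.012,0.1,0,0,54],
  [0.012,0.1,0,0,54],
  [0.018,0.1,0,0.2,54],
  [0.018,0.1,0,0.2,54],
  [0.018,0.1,0,0.2,54],
  [0.018,0.1,0,0.2,54],
])

```text
time_s: 13.78
tcp_pos: [566.2, -76.3, 5.4]
tool_rot: [0.744, 0.668, -0.0, -0.0]
contact_force: [-1.0, -2.0, 1.6]
gripper_width: 0.584
```

>>> apply_moves([
  [0.018,0.1,0,0.15,54],
  [0.0106,0.1,0,0,54],
  [0.0106,0.1,0,0,54],
  [0.0106,0.1,0,0,54],
  [0.0106,0.1,0,0,54],
  [0.0106,0.1,0,0,54],
  [0.0106,0.1,0,0,54],
  [0.0106,0.1,0,0,54],
])

```text
time_s: 14.45
tcp_pos: [569.9, -44.3, 5.4]
tool_rot: [0.743, 0.669, -0.0, -0.0]
contact_force: [-0.7, -1.8, 1.3]
gripper_width: 0.579
```

```bash
python3 st.py
```

```text
t 14.45 tcp [569.9 -44.3   5.4] jaw -6.03 F [-0.7 -1.8  1.3] w 53.826239528322425
```

The board is in the gap with only sliding friction on the tool. I continue straight in.

>>> apply_moves([
  [0.0106,0.1,0,0,54],
  [0.0106,0.1,0,0,54],
  [0.0106,0.1,0,0,54],
  [0.0106,0.1,0,0,54],
  [0.0106,0.1,0,0,54],
  [0.0106,0.1,0,0,54],
  [0.0106,0.1,0,0,54],
  [0.0106,0.1,0,0,54],
])

```text
time_s: 15.12
tcp_pos: [573.3, -12.3, 5.4]
tool_rot: [0.743, 0.669, -0.0, -0.0]
contact_force: [-0.6, -2.7, 2.3]
gripper_width: 0.578
```

>>> apply_moves([
  [0.0106,0.1,0,0,54],
  [0.0106,0.1,0,0,54],
  [0.0106,0.1,0,0,54],
  [0.0106,0.1,0,0,54],
  [0.0106,0.1,0,0,54],
  [0.0106,0.1,0,0,54],
  [0.0106,0.1,0,0,54],
  [0.0106,0.1,0,0,54],
])

```text
time_s: 15.78
tcp_pos: [576.7, 19.7, 5.4]
tool_rot: [0.743, 0.669, -0.0, -0.0]
contact_force: [0.1, -2.8, 1.1]
gripper_width: 0.581
```

>>> apply_moves([
  [0.005,0.05,0,0,54],
  [0.005,0.05,0,0,54],
  [0.005,0.05,0,0,54],
  [0.005,0.05,0,0,54],
  [0.005,0.05,0,0,54],
  [0.005,0.05,0,0,54],
  [0.005,0.05,0,0,54],
  [0.005,0.05,0,0,54],
])

```text
time_s: 16.45
tcp_pos: [578.3, 35.4, 5.4]
tool_rot: [0.743, 0.669, -0.0, -0.0]
contact_force: [-0.3, -1.1, 0.6]
gripper_width: 0.575
```

```bash
python3 st.py
```

```text
t 16.45 tcp [578.3  35.4   5.4] jaw -6.03 F [-0.3 -1.1  0.6] w 53.474889151282085
```

>>> apply_moves([
  [0.002,0.018,0,0,54],
  [0.002,0.018,0,0,54],
  [0.002,0.018,0,0,54],
  [0.002,0.018,0,0,54],
  [0.002,0.018,0,0,54],
  [0.002,0.018,0,0,54],
  [0,0,0,0,54],
  [0,0,0,0,54],
])

```text
time_s: 17.12
tcp_pos: [578.5, 38.6, 5.4]
tool_rot: [0.743, 0.669, -0.001, 0.0]
contact_force: [-2.0, -9.6, 2.3]
gripper_width: 0.58
```

```bash
python3 st.py
```

```text
t 17.1167 tcp [578.5  38.6   5.4] jaw -6.03 F [-2.  -9.6  2.3] w 53.92597882564304
```

>>> apply_moves([
  [0.001,0.01,0,0,54],
  [0.001,0.01,0,0,54],
  [0.001,0.01,0,0,54],
  [0.001,0.01,0,0,54],
  [0,0,0,0,54],
  [0,0,0,0,54],
  [0,0,0,0,54],
  [0,0,0,0,54],
])

```text
time_s: 17.78
tcp_pos: [578.5, 38.7, 5.4]
tool_rot: [0.743, 0.669, -0.001, 0.001]
contact_force: [-3.4, -21.1, 3.3]
gripper_width: 0.58
```

```bash
python3 st.py; python3 -c "
from cell import bot;print(bot.get_obs()['torque'])"
```

```text
t 17.7833 tcp [578.5  38.7   5.4] jaw -6.03 F [ -3.4 -21.1   3.3] w 53.91298690542183
[-3.62519771  0.37628703 -0.16122731]
```

Firm stop contact: 21 N along the lane with no further travel. I back off, rise and check from above.

>>> apply_moves([
  [-0.01,-0.1,0,0,54],
  [-0.04,-0.4,0,0,54],
  [0,0,0.4,0,54],
  [0,0,1,0,54],
  [0,0,1,0,54],
  [0,0,1,0,54],
  [0,0,1,0,54],
  [0,0,1,0,54],
])

```text
time_s: 18.45
tcp_pos: [576.4, 21.5, 223.5]
tool_rot: [0.743, 0.669, 0.0, -0.0]
contact_force: [0.7, 0.5, -0.3]
gripper_width: 0.583
```

>>> apply_moves([
  [0.03,0.3,0.5,0,54],
  [0.05,0.5,0.5,0,54],
  [0.03,0.3,0,0,54],
  [0,0,0,0,54],
  [0,0,0,0,54],
  [0,0,0,0,54],
  [0,0,0,0,54],
  [0,0,0,0,54],
])

```text
time_s: 19.12
tcp_pos: [581.0, 64.6, 260.5]
tool_rot: [0.744, 0.669, -0.001, -0.0]
contact_force: [0.5, 0.1, 0.9]
gripper_width: 0.582
```

```bash
python3 st.py; python3 - <<'E'
from h import *
f=grab("wrist");np.save('pics/wrist6.npy',f,allow_pickle=True)
cv2.imwrite('pics/wrist6.png',cv2.resize(f['pixels'][20:260,160:480],None,fx=2.5,fy=2.5,interpolation=2))
g=grab("scene");cv2.imwrite('pics/scene6.png',g['pixels'])
E
```

```text
t 19.1167 tcp [581.   64.6 260.5] jaw -6.07 F [0.5 0.1 0.9] w 54.1500328860945
```

View pics/wrist6.png

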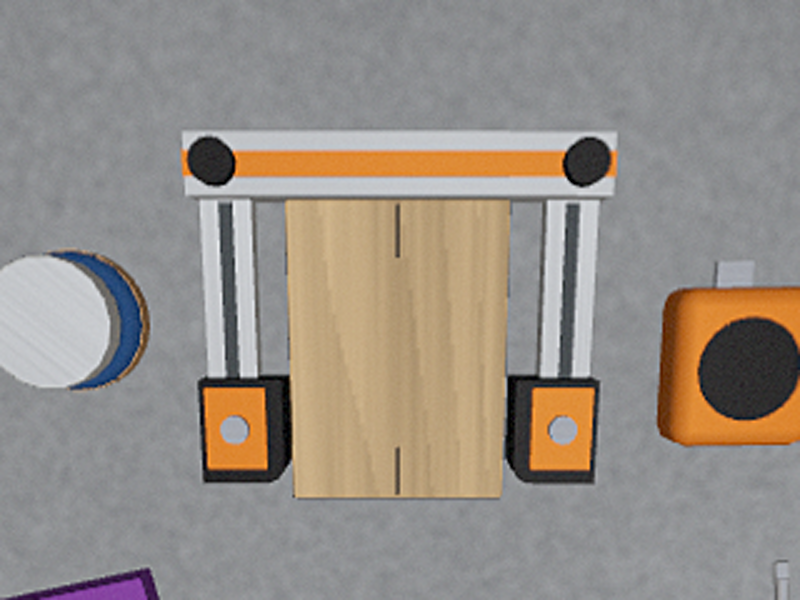

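The board's front edge lies flush along the whole stop (row 199, columns 286–509). It is square and centred between the jaws, and its rear end is at row 497, outside the mouth. I hand the job in.

```bash
python3 -c "
from cell import bot;print(bot.job_done())"
```

```text
the job is handed in; nothing more can be done
None
```

The oak board is home: its leading end sits square and flush against the end stop, and the gripper is off it. I handed the job in at about 19 s on the robot's clock, well under the 72 s limit.

- **What I did:** I pushed the board's robot-side edge with both fingers, curving it onto the station's line. I then pushed its rear end straight through the gap, trimming the sideways offset twice on the way.
- **Force at the stop:** the push rose to 21 N with almost no further movement. Before that, only light sliding friction showed, with no side force in the gap.
- **Last wrist picture:** no gap shows anywhere along the stop, the board is square and centred between the jaws, and its rear end is just outside the mouth. The jar and tape measure showed no sign of having been touched.
- **Disagreement:** the tool met the stop about 1 mm earlier than my estimate, which is within the camera calibration.
- **Not checked:** I took a final picture of the whole scene but did not view it. The other objects are therefore confirmed only by the planned clearances, the low contact forces and the wrist pictures.

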